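# Lock a dispersing tube into the homogeniser and hold it running

## Task

Wake the small homogeniser on the bench with the push button on its deck: press it fully down and let it come up again. Then stand the steel dispersing tube (the one with two lugs at its foot) in the round socket with its lugs in the two slots, push it down against the spring until it is fully in, and turn it a quarter turn clockwise, seen from above, as far as it goes. The drive runs only while the tube is held there, so do not let go: finish still gripping the tube, upright, fully in and fully turned, and leave everything else on the bench where it stands.

Things in the scene. Friction and masses are not known exactly. Their poses are not given: they have to be found in the camera images.
- homogeniser: drive unit: flat white box 190 x 120 mm, deck 40 mm above the bench, fixed. Origin under its middle, z up. Along its own x axis: button 62 mm to -x (near the robot), socket 35 mm to +x
- power_button_top (a point): centre of the top of the round white push button, 28 mm wide; it stands 10 mm proud of its grey surround (44 mm wide, 12 mm high) on the deck, 97 mm from the socket's axis. A small dial and a dark display lie on either side of it
- power_button (a joint): travel of that button, m: 0 = up, 0.006 = fully down (5 N, springs back); pressed straight down
- socket (a point): centre of the mouth of the bayonet socket, level with its pale grey collar's top (collar 72 mm wide, 60 mm above the bench); axes as the drive unit. Bore 45 mm; two entry slots at its +x and -x sides, 56 mm over both, 40 degrees wide, black mark at each. A track runs from them clockwise (from above) under a 7 mm thick lip to a hard stop after 92 degrees; the other way is blocked
- tube_mid (a point): middle of the dispersing tube, on its axis, 42 mm above its underside; z up. Plain steel cylinder 36 mm wide, 80 mm high in all, on a black foot 40 mm wide and 22 mm high, bottom edge bevelled 3 mm; stands upright on the bench, about 0.17 kg. Grip the steel part firmly, 40 N or more: it takes about 0.45 N m to turn
- tube_lugs (a point): on the tube's axis at the height of its two black lugs, 5.5 mm above its underside; same axes as tube_mid. The lugs stick out of the foot along the tube's +x and -x axes: 52 mm over both, 9 mm wide, 5 mm high. A low ridge on the tube's top runs in line with them. Half a turn gives the same fit
- coupling (a joint): travel of the sprung coupling inside the socket, m: 0 up, 0.010 bottomed; 4 N to start, 9 N at the bottom. Lugs in the slots: the tube meets it with tube_mid 35 mm above the socket's mouth; fully in: 25 mm (lugs pass under the lips beyond 0.008, which then keep it there). Lugs missing the slots rest on the rim with tube_mid 39 mm above the mouth
- interlock (a joint): turn of the sprung ring that the lugs push round in the track, rad: 0 at rest, about 1.45 with the tube against its stop; it follows the tube after the first 0.15 rad. Its spring (0.14 to 0.27 N m) turns the tube back when it is let go
- sample_pot: bystander, not to be moved: steel sample pot with a grey screw lid, 56 wide, 68 high, no lugs (mm); origin at the centre of its underside
- beaker: bystander, not to be moved: open glass beaker, 64 wide, 85 high (mm); origin at the centre of its underside
- media_bottle: bystander, not to be moved: glass bottle with a blue screw cap, 80 wide, 165 high (mm); origin at the centre of its underside
- screw_cap: bystander, not to be moved: loose blue bottle cap, 46 wide, 24 high (mm); origin at the centre of its underside
- tip_box: bystander, not to be moved: blue box of pipette tips, 85 x 120, 62 high (mm); origin at the centre of its underside
- dish_stack: bystander, not to be moved: stack of four clear Petri dishes, 90 wide, 60 high (mm); origin at the centre of its underside
- wash_bottle: bystander, not to be moved: white squeeze bottle with a bent blue spout, 72 wide, 200 high, its spout reaching 63 out to its own -x (mm); origin at the centre of its underside

How it is judged:
By the outcome, as a careful person would: the job done as asked, in the order asked, and still so for the second after the job is handed in, while the arm keeps its last pose, push and grip.
It also fails if it takes over 58 s, if anything falls off the work surface, if the arm or the gripper's body presses on something with over 40 N, if the wrist force passes 120 N, or if a joint passes its speed limit or range.

## Robot

A 6-joint arm with a two-finger parallel gripper is mounted at the origin on the work surface. World frame = base frame: x ahead of the robot, y to its left, z up, the work surface at z = 0. Lengths are in m, angles in rad, forces in N, time in s.
With the tool pointing down it reaches from about 0.35 to 0.775 m from the base axis. Payload 5.5 kg.
Tool frame: the origin (TCP) lies on the centre line of the jaws, within the pads' length; the fingertips stand 19 mm ahead of it and the grasp point (between the pads) is the TCP; x points along the fingers, z is the direction in which the jaws open and shut, and the axes are right-handed (so a half turn about x gives the same grasp; the last joint's range is limited). The gripper opens to 85 mm and grips with 20 to 120 N. Pads are 22 mm wide; open, the fingers measure 114 mm over their backs; the gripper's body (76 mm by 85 mm) begins 54 mm behind the grasp point. The pads swing forward as they close: fully open they stand 13 mm farther back than shut.
Start: joints at [-1.251, 0.313, 0.046, 1.304, 0, 1.431], TCP at [0.255, -0.515, 0.25] pointing down, gripper open.
Joint ranges: [-2.76, 2.76], [-0.86, 1.69], [-1.03, 1.26], [-2.2, 2.34], [-1.47, 1.5], [-3.14, 3.14]. Speed limits (rad/s): [2.57, 2.57, 3.14, 3.14, 3.14, 3.14].

## Interface

Orientations are given as a unit quaternion [x, y, z, w].
In Python, from station import status, imaging, order gives the robot as it stands.
- The arm moves only by the tool step_arm, never from a script. Its argument "deltas" is a list of rows, each an object with "travel": the shift along the tool's x, y, z in cm, a list of three; "delta_rot": the turn, a rotation vector about the tool's x, y, z in units of 5 degrees (1.0 is 5 degrees), a list of three; "grip": the closure in counts, from 0 (fully open) to 255 (shut). In form: [{"travel": [tx, ty, tz], "delta_rot": [ax, ay, az], "grip": grip}, ...]. A call has 1 to 10 rows; each row shifts and turns the commanded pose from where the row before left it, along the tool's axes as they then stand; what a row does not reach is not made up. A row lasts 1/8 s, in which the tool goes at most 62.5 mm and 10.7 degrees, less where a joint would pass 70% of its speed; a pose out of reach is approached as far as the arm can. A call is refused whole if a number of a shift passes 6.25 or a number of a turn 1, either way. A call with a gripper value outside its range is refused whole. The fingers move at their own pace and stop on an object; "grip_force" is the grip in N (left out, the last holds). Time passes only in rows, so rows that do not move let the fingers close. It gives the time, the measured TCP pose, the force and the opening at its end, in the units of the state.
- status.state(): the state, without advancing time (a new reading comes with each control period).
- imaging.read_camera(name): name is "side" or "top" or "wrist"; returns a dict with "image" (480x640x3 uint8, red, green, blue), "fx", "fy", "cx", "cy" (pixels), "dist_coeffs" ([k1, k2, p1, p2, k3] as OpenCV has them; the pictures are not rectified), "T" (4x4, takes a point from camera to world coordinates). Camera axes: x right, y down, z forward; pixel columns grow to the right and rows downward; lengths in m; the calibration is good to about 2 mm. A picture is of the moment at which its call begins. There is no depth.
- order.sign_off(): hands the job in, once; it reports no verdict.
The state is a dict: "t": time; "joint_pos": joint angles; "qvel": joint speeds; "effort": joint torques, N m; "eef_pos": TCP position; "tcp_rot": TCP orientation; "force": force on the tool from outside, world axes, zero at the start; "ft_torque": the same for the moment, N m; "width": finger opening in m.
Only numpy, scipy, OpenCV 4.12 (cv2) and the standard library are available. Lean on these libraries where they do the work, as an engineer would, in place of code of your own. Each camera call takes 0.05 s, during which the arm holds its last target. There are 200 camera calls.

## Working session

There is one attempt and no reset: what is moved stays moved. The work goes in short steps, Python scripts to look and compute and a tool call to move; the robot and the scene stay as the last step left them, time stands still between calls to the robot, and variables do not carry over. Pictures are saved under pics/ and viewed, about 8 in all and at most 12, crops included, and the job is handed in when it is done.

Besides the shell and the picture viewer there is one more tool, called after "Request:" by a JSON object that holds its "name" and its "arguments", one argument or row to a line. step_arm: Moves the arm, as the interface text tells. Its arguments: {"type":"object","properties":{"deltas":{"type":"array"},"grip_force":{"type":"number"}},"required":["deltas"]}

```bash
mkdir -p pics
cat > h.py <<'E'
import numpy as np, cv2
from station import status, imaging, order
from scipy.spatial.transform import Rotation as R
import pickle
def shot(n,f):
    d=imaging.read_camera(n); cv2.imwrite('pics/'+f+'.png',d['image'][:,:,::-1]); pickle.dump(d,open('pics/'+f+'.pkl','wb')); return d
def load(f): return pickle.load(open('pics/'+f+'.pkl','rb'))
def K(d): return np.array([[d['fx'],0,d['cx']],[0,d['fy'],d['cy']],[0,0,1.]])
def pix2plane(d,uv,z):
    p=cv2.undistortPoints(np.array(uv,float).reshape(-1,1,2),K(d),np.array(d['dist_coeffs'],float))[:,0]
    T=np.array(d['T']); r=np.c_[p,np.ones(len(p))]@T[:3,:3].T; o=T[:3,3]
    return o+r*((np.array(z)-o[2])/r[:,2])[:,None]
def proj(d,P):
    T=np.linalg.inv(np.array(d['T'])); return cv2.projectPoints(np.array(P,float).reshape(-1,1,3),cv2.Rodrigues(T[:3,:3])[0],T[:3,3],K(d),np.array(d['dist_coeffs'],float))[0][:,0]
E
python3 - <<'E'
from h import *
for n in('top','side'):
    d=shot(n,n+'0'); print(n,np.round(d['T'],3).tolist(),d['fx'])
print(status.state())
E
```

```text
top [[-0.004, -0.99, 0.14, 0.345], [-1.0, 0.006, 0.009, -0.032], [-0.009, -0.14, -0.99, 1.62], [0.0, 0.0, 0.0, 1.0]] 603.0349406654752
side [[-0.792, -0.299, 0.533, -0.135], [-0.61, 0.406, -0.68, 0.856], [-0.013, -0.864, -0.504, 0.713], [0.0, 0.0, 0.0, 1.0]] 541.6604507556074
{'t': 0.1, 'joint_pos': array([-1.25061588e+00,  3.13934969e-01,  4.51155795e-02,  1.30360617e+00,
       -1.60473155e-05,  1.43120989e+00]), 'qvel': array([ 4.34371124e-05, -1.49653863e-03,  1.66854858e-03,  1.71963322e-03,
       -1.58183099e-03, -5.21858651e-04]), 'effort': array([ 1.65465568e-03, -4.81721878e+01,  2.99246192e+01,  1.26513006e-02,
       -1.44979285e-04, -4.98784587e-06]), 'eef_pos': array([ 0.25501196, -0.51489334,  0.24950192]), 'tcp_rot': array([ 0.3732789 ,  0.60122431, -0.37254977,  0.60033229]), 'force': array([ 0.55156285,  0.31930366, -0.29285937]), 'ft_torque': array([-0.00796996,  0.03440815, -0.00126614]), 'width': 0.08521505762201276}
```

View pics/top0.png

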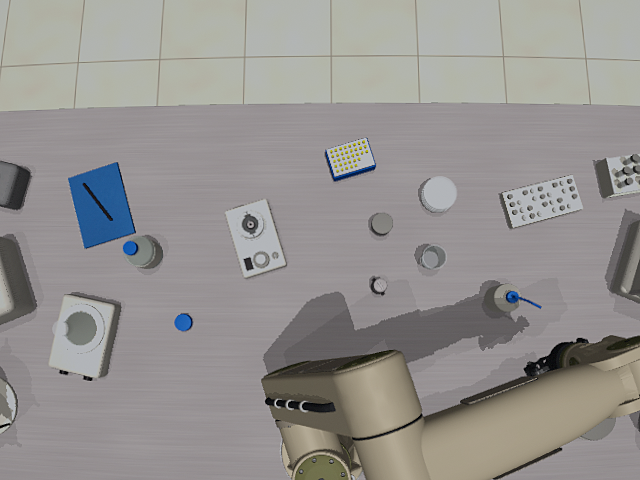

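View pics/side0.png

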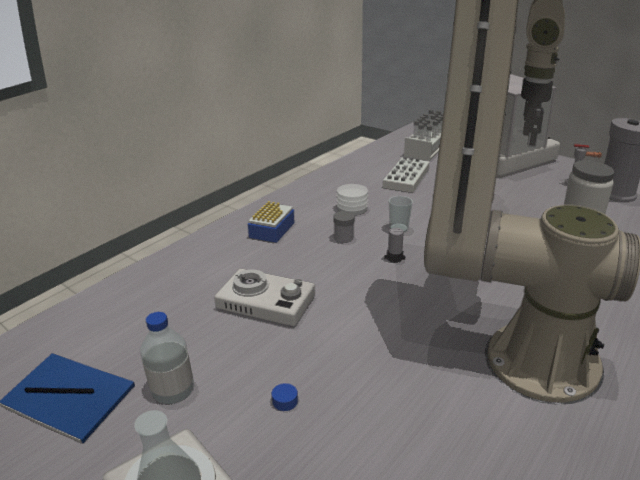

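Top view: tube at about (379,286), button about (262,260), socket about (250,224), pot (381,224), beaker (431,257). I'll enlarge the device and tube.

Run:
```python
from h import *
d=load('top0')
print(pix2plane(d,[[379,285],[262,259],[250,224],[381,222],[431,255]],[.08,.062,.06,.068,.085]).round(3))
im=d['image'][:,:,::-1]
a=cv2.resize(im[190:290,215:295],None,fx=6,fy=6,interpolation=cv2.INTER_CUBIC)
b=cv2.resize(im[265:305,360:400],None,fx=7,fy=7,interpolation=cv2.INTER_CUBIC)
c=np.zeros((600,780,3),np.uint8); c[:,:480]=a; c[:280,490:770]=b
cv2.imwrite('pics/crop0.png',c)
```

```text
[[ 0.431 -0.146  0.08 ]
 [ 0.501  0.155  0.062]
 [ 0.593  0.188  0.06 ]
 [ 0.595 -0.155  0.068]
 [ 0.506 -0.281  0.085]]
```

View pics/crop0.png

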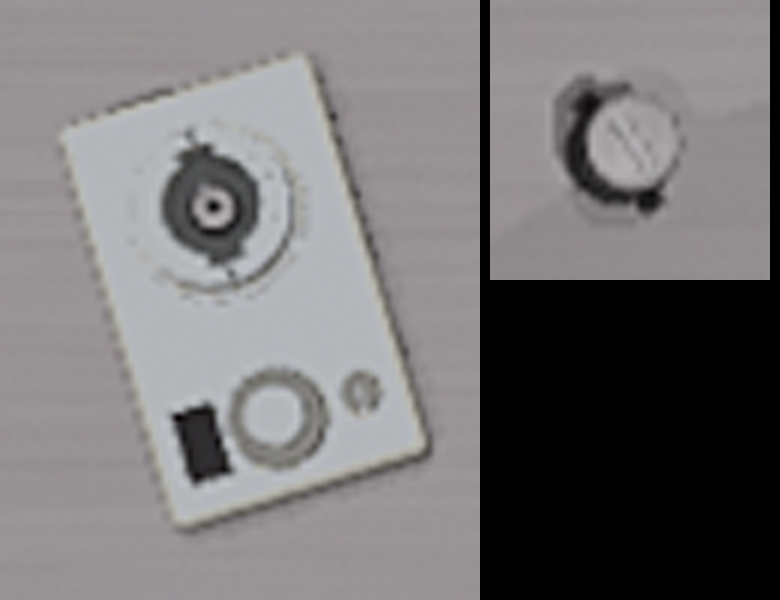

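```bash
cat >> h.py <<'E'
def jaw():
    s=status.state(); M=R.from_quat(s['tcp_rot']).as_matrix(); return s['eef_pos'].round(4), M.round(3).tolist(), np.degrees(np.arctan2(M[1,2],M[0,2])).round(2), s['joint_pos'].round(3), s['width'],s['t'],s['force'].round(1)
def ang(a,b): return np.degrees(np.arctan2(*(a-b)[1::-1]))
E
python3 - <<'E'
from h import *
d=load('top0'); f=lambda x,y:(x/6+215-.42,y/6+190-.42); g=lambda x,y:((x-490)/7+360-.43,y/7+265-.43)
P=pix2plane(d,[f(193,133),f(232,275),f(272,417),f(66,130),f(303,55),f(428,455),f(180,528)],[.06,.06,.062]+[.04]*4)
print(P.round(4),ang(P[0],P[1])); print('sock',P[:2].mean(0),'centre',P[3:].mean(0),ang(P[3],P[6]),ang(P[4],P[5]),ang(P[:2].mean(0),P[2]))
Q=pix2plane(d,[g(633,143),g(590,92),g(650,202),g(610,110),g(655,178)],[.08,.008,.008,.08,.08])
print(Q.round(4),Q[1:3].mean(0),ang(Q[1],Q[2]),ang(Q[3],Q[4]))
print(jaw())
E
```

```text
[[0.6262 0.1975 0.06  ]
 [0.5631 0.1794 0.06  ]
 [0.5006 0.1609 0.062 ]
 [0.6316 0.2575 0.04  ]
 [0.6648 0.1517 0.04  ]
 [0.4858 0.0948 0.04  ]
 [0.454  0.2037 0.04  ]] 16.01396557843436
sock [0.59469016 0.18848758 0.06      ] centre [0.55905712 0.17695409 0.04      ] 16.85607051815432 17.631581952015846 16.3158702247854
[[ 0.4308 -0.1488  0.08  ]
 [ 0.4544 -0.1381  0.008 ]
 [ 0.4123 -0.1604  0.008 ]
 [ 0.4429 -0.1406  0.08  ]
 [ 0.418  -0.1567  0.08  ]] [ 0.433337   -0.14927609  0.008     ] 27.94269876517039 32.84659789946427
(array([ 0.255 , -0.5149,  0.2495]), [[-0.001, 0.896, 0.444], [0.002, 0.444, -0.896], [-1.0, 0.0, -0.002]], np.float64(-63.66), array([-1.251,  0.314,  0.045,  1.304, -0.   ,  1.431]), 0.08521505762201276, 0.1, array([ 0.6,  0.3, -0.3]))
```

Request:
{"name": "step_arm", "arguments": {
  "deltas": [
    {"travel":[0,0,0],"delta_rot":[-1,0,0],"grip":255},
    {"travel":[0,0,0],"delta_rot":[-1,0,0],"grip":255},
    {"travel":[0,0,0],"delta_rot":[-1,0,0],"grip":255},
    {"travel":[0,0,0],"delta_rot":[-1,0,0],"grip":255},
    {"travel":[0,0,0],"delta_rot":[-1,0,0],"grip":255},
    {"travel":[0,0,0],"delta_rot":[-1,0,0],"grip":255},
    {"travel":[0,0,0],"delta_rot":[-1,0,0],"grip":255},
    {"travel":[0,0,0],"delta_rot":[-1,0,0],"grip":255},
    {"travel":[0,0,0],"delta_rot":[-1,0,0],"grip":255},
    {"travel":[0,0,0],"delta_rot":[-1,0,0],"grip":255}
  ]
}}

```text
t: 1.35
eef_pos: [0.2551, -0.515, 0.2498]
tcp_rot: [0.083, 0.702, -0.083, 0.702]
force: [0.5, 0.7, 0.3]
width: 0.0001
```

Request:
{"name": "step_arm", "arguments": {
  "deltas": [
    {"travel":[0,0,0],"delta_rot":[-1,0,0],"grip":255},
    {"travel":[0,0,0],"delta_rot":[-1,0,0],"grip":255},
    {"travel":[0,0,0],"delta_rot":[-1,0,0],"grip":255},
    {"travel":[0,0,0],"delta_rot":[-1,0,0],"grip":255},
    {"travel":[0,0,0],"delta_rot":[-1,0,0],"grip":255},
    {"travel":[0,0,0],"delta_rot":[-1,0,0],"grip":255},
    {"travel":[0,0,0],"delta_rot":[-1,0,0],"grip":255},
    {"travel":[0,0,0],"delta_rot":[-1,0,0],"grip":255},
    {"travel":[0,0,0],"delta_rot":[-1,0,0],"grip":255},
    {"travel":[0,0,0],"delta_rot":[-1,0,0],"grip":255}
  ]
}}

```text
t: 2.6
eef_pos: [0.255, -0.515, 0.2498]
tcp_rot: [-0.221, 0.672, 0.222, 0.672]
force: [-0.8, -0.3, 0.5]
width: 0.0003
```

Request:
{"name": "step_arm", "arguments": {
  "deltas": [
    {"travel":[0,0,0],"delta_rot":[-1,0,0],"grip":255},
    {"travel":[0,0,0],"delta_rot":[-1,0,0],"grip":255},
    {"travel":[0,0,0],"delta_rot":[-1,0,0],"grip":255},
    {"travel":[0,0,0],"delta_rot":[-1,0,0],"grip":255},
    {"travel":[0,0,0],"delta_rot":[-1,0,0],"grip":255},
    {"travel":[0,0,0],"delta_rot":[-1,0,0],"grip":255},
    {"travel":[0,0,0],"delta_rot":[-1,0,0],"grip":255},
    {"travel":[0,0,0],"delta_rot":[-1,0,0],"grip":255},
    {"travel":[0,0,0],"delta_rot":[-1,0,0],"grip":255},
    {"travel":[0,0,0],"delta_rot":[-1,0,0],"grip":255}
  ]
}}

```text
t: 3.85
eef_pos: [0.2551, -0.515, 0.2497]
tcp_rot: [-0.484, 0.515, 0.485, 0.515]
force: [0.3, -0.2, 0.5]
width: 0.0
```

Request:
{"name": "step_arm", "arguments": {
  "deltas": [
    {"travel":[0,0,0],"delta_rot":[-0.73,0,0],"grip":255},
    {"travel":[0,-1.76,4.825],"delta_rot":[0,0,0],"grip":255},
    {"travel":[0,-1.76,4.825],"delta_rot":[0,0,0],"grip":255},
    {"travel":[0,-1.76,4.825],"delta_rot":[0,0,0],"grip":255},
    {"travel":[0,-1.76,4.825],"delta_rot":[0,0,0],"grip":255},
    {"travel":[0,-1.76,4.825],"delta_rot":[0,0,0],"grip":255},
    {"travel":[0,-1.76,4.825],"delta_rot":[0,0,0],"grip":255},
    {"travel":[0,-1.76,4.825],"delta_rot":[0,0,0],"grip":255},
    {"travel":[0,-1.76,4.825],"delta_rot":[0,0,0],"grip":255},
    {"travel":[0,-1.76,4.825],"delta_rot":[0,0,0],"grip":255}
  ]
}}

```text
t: 5.1
eef_pos: [0.4137, -0.0794, 0.2501]
tcp_rot: [-0.5, 0.5, 0.5, 0.5]
force: [0.5, 0.4, 0.4]
width: 0.0001
```

Request:
{"name": "step_arm", "arguments": {
  "deltas": [
    {"travel":[0,-1.76,4.825],"delta_rot":[0,0,0],"grip":255},
    {"travel":[0,-1.76,4.825],"delta_rot":[0,0,0],"grip":255},
    {"travel":[0,-1.76,4.825],"delta_rot":[0,0,0],"grip":255},
    {"travel":[0,-1.76,4.825],"delta_rot":[0,0,0],"grip":255},
    {"travel":[0,-1.76,4.825],"delta_rot":[0,0,0],"grip":255},
    {"travel":[3,0,0],"delta_rot":[0,0,0],"grip":255},
    {"travel":[3,0,0],"delta_rot":[0,0,0],"grip":255},
    {"travel":[0,0,0],"delta_rot":[0,0,0],"grip":255}
  ]
}}

```text
t: 6.1
eef_pos: [0.4995, 0.16, 0.1877]
tcp_rot: [-0.499, 0.502, 0.501, 0.498]
force: [0.1, -0.3, 0.6]
width: -0.0
```

Run:
```python
from h import *
d=shot('wrist','w1'); print(np.round(d['T'],3).tolist(),d['fx']); print(jaw())
print(proj(d,[[.5006,.1609,.062],[.5947,.1885,.06]]))
```

```text
[[-0.002, 0.955, 0.295, 0.423], [1.0, 0.003, -0.001, 0.16], [-0.002, 0.295, -0.955, 0.31], [0.0, 0.0, 0.0, 1.0]] 378.55211943957073
(array([0.5006, 0.16  , 0.1895]), [[-0.003, -1.0, 0.0], [-0.001, 0.0, 1.0], [-1.0, 0.003, -0.001]], np.float64(90.0), array([ 0.157,  0.247, -0.195,  1.132, -0.   ,  0.157]), -0.0002870188476470014, 6.15, array([-0. , -0.9,  0.1]))
[[326.99907088 238.65094069]
 [362.66848787 355.74181728]]
```

View pics/w1.png

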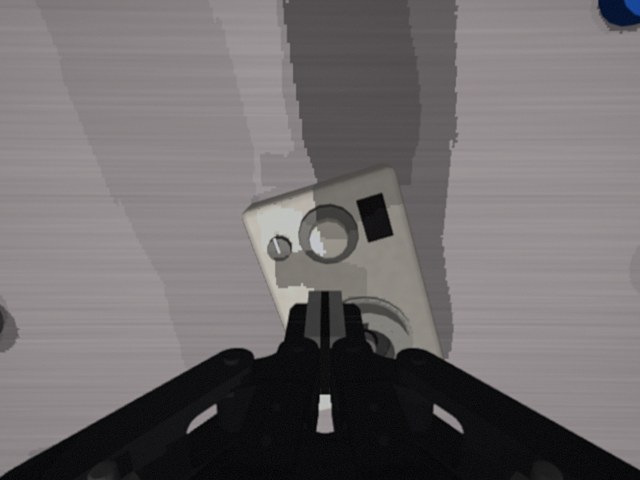

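Button at about (328,239), where the estimate projects (327,239). Going down.

Request:
{"name": "step_arm", "arguments": {
  "deltas": [
    {"travel":[5,0,0],"delta_rot":[0,0,0],"grip":255},
    {"travel":[4,0,0],"delta_rot":[0,0,0],"grip":255},
    {"travel":[1.6,0,0],"delta_rot":[0,0,0],"grip":255},
    {"travel":[0.3,0,0],"delta_rot":[0,0,0],"grip":255},
    {"travel":[0.2,0,0],"delta_rot":[0,0,0],"grip":255},
    {"travel":[0.1,0,0],"delta_rot":[0,0,0],"grip":255}
  ]
}}

```text
t: 6.9
eef_pos: [0.5029, 0.1602, 0.0798]
tcp_rot: [-0.501, 0.499, 0.499, 0.501]
force: [0.0, -1.6, 3.1]
width: 0.0003
```

Request:
{"name": "step_arm", "arguments": {
  "deltas": [
    {"travel":[0.2,0,0],"delta_rot":[0,0,0],"grip":255},
    {"travel":[0.1,0,0],"delta_rot":[0,0,0],"grip":255}
  ]
}}

```text
t: 7.15
eef_pos: [0.5028, 0.1602, 0.0762]
tcp_rot: [-0.501, 0.499, 0.499, 0.501]
force: [1.2, -0.9, 3.8]
width: -0.0003
```

Request:
{"name": "step_arm", "arguments": {
  "deltas": [
    {"travel":[0.2,0,0],"delta_rot":[0,0,0],"grip":255},
    {"travel":[0.1,0,0],"delta_rot":[0,0,0],"grip":255},
    {"travel":[0,0,0],"delta_rot":[0,0,0],"grip":255}
  ]
}}

```text
t: 7.52
eef_pos: [0.5029, 0.1602, 0.0748]
tcp_rot: [-0.501, 0.499, 0.499, 0.501]
force: [-3.8, -2.8, 19.8]
width: 0.0002
```

Bottomed out (20 N against a 5 N spring). Release and go to the tube.

Request:
{"name": "step_arm", "arguments": {
  "deltas": [
    {"travel":[-1,0,0],"delta_rot":[0,0,0],"grip":255},
    {"travel":[-3,0,0],"delta_rot":[0,0,0],"grip":255},
    {"travel":[-5,0,0],"delta_rot":[0,0,0],"grip":255},
    {"travel":[-3,0,0],"delta_rot":[0,0,0],"grip":255},
    {"travel":[0,1,-4.4],"delta_rot":[0,0,0],"grip":0},
    {"travel":[0,1,-4.4],"delta_rot":[0,0,0],"grip":0},
    {"travel":[0,1,-4.4],"delta_rot":[0,0,0],"grip":0},
    {"travel":[0,1,-4.4],"delta_rot":[0,0,0],"grip":0},
    {"travel":[0,1,-4.4],"delta_rot":[0,0,0],"grip":0},
    {"travel":[0,1,-4.4],"delta_rot":[0,0,0],"grip":0}
  ]
}}

```text
t: 8.78
eef_pos: [0.4405, -0.1047, 0.1917]
tcp_rot: [-0.499, 0.5, 0.501, 0.5]
force: [-0.4, 0.2, -0.4]
width: 0.0856
```

Request:
{"name": "step_arm", "arguments": {
  "deltas": [
    {"travel":[0,0.95,-4.5],"delta_rot":[0,0,0],"grip":0},
    {"travel":[0,0,0],"delta_rot":[0,0,0],"grip":0},
    {"travel":[0,0,0],"delta_rot":[0,0,0],"grip":0}
  ]
}}

```text
t: 9.15
eef_pos: [0.4316, -0.1483, 0.1918]
tcp_rot: [-0.499, 0.5, 0.5, 0.5]
force: [-0.7, 0.5, 0.1]
width: 0.0853
```

Run:
```python
from h import *
d=shot('wrist','w2'); print(jaw())
print(proj(d,[[.432,-.149,.08],[.432,-.149,.0055]]))
cv2.imwrite('pics/w2c.png',cv2.resize(d['image'][150:350,200:460,::-1],None,fx=3,fy=3,interpolation=cv2.INTER_CUBIC))
```

```text
(array([ 0.4318, -0.1479,  0.1919]), [[-0.001, -1.0, -0.001], [0.001, -0.001, 1.0], [-1.0, 0.001, 0.001]], np.float64(90.03), array([-0.506,  0.114, -0.353,  1.105,  0.   , -0.507]), 0.0854324263178423, 9.2, array([-0.5,  0.9, -0.4]))
[[324.28049025 243.22060415]
 [324.3272482  215.36655456]]
```

View pics/w2c.png

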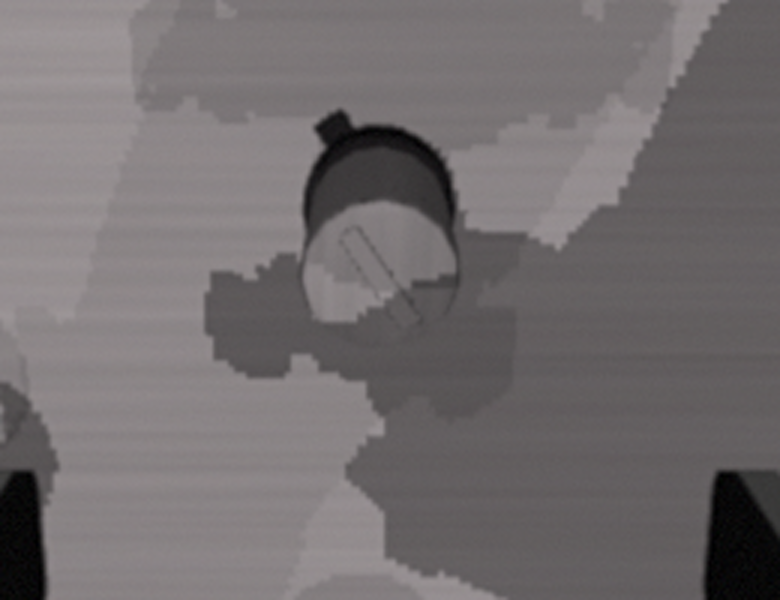

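Tube top centred at about crop (380,272), that is pixel (326.5,240.5). The ridge runs from (350,230) to (411,325), and one lug is at (333,127).

Run:
```python
from h import *
d=load('w2'); c=lambda x,y:(200+x/3-.33,150+y/3-.33)
P=pix2plane(d,[c(380,272),c(350,230),c(411,325),c(333,127)],[.08,.081,.081,.008]); print(P.round(4),ang(P[2],P[1]),P[1:3].mean(0), ang(P[0],P[3]))
```

```text
[[ 0.43   -0.1477  0.08  ]
 [ 0.4203 -0.1541  0.081 ]
 [ 0.4419 -0.1409  0.081 ]
 [ 0.4118 -0.1602  0.008 ]] 31.528447743454283 [ 0.43109415 -0.14747499  0.081     ] 34.39681987210966
```

Request:
{"name": "step_arm", "arguments": {
  "deltas": [
    {"travel":[4,0,0],"delta_rot":[0,0,0],"grip":0},
    {"travel":[4,0,0],"delta_rot":[0,0,0],"grip":0},
    {"travel":[4,0,0],"delta_rot":[0,0,0],"grip":0},
    {"travel":[1.7,0,0],"delta_rot":[0,0,0],"grip":0},
    {"travel":[0,0,0],"delta_rot":[0,0,0],"grip":60},
    {"travel":[0,0,0],"delta_rot":[0,0,0],"grip":255},
    {"travel":[0,0,0],"delta_rot":[0,0,0],"grip":255},
    {"travel":[0,0,0],"delta_rot":[0,0,0],"grip":255},
    {"travel":[0,0,0],"delta_rot":[0,0,0],"grip":255}
  ],
  "grip_force": 90
}}

```text
t: 10.32
eef_pos: [0.4331, -0.1489, 0.0566]
tcp_rot: [0.501, -0.499, -0.499, -0.501]
force: [0.4, 2.3, 6.3]
width: 0.0342
```

Request:
{"name": "step_arm", "arguments": {
  "deltas": [
    {"travel":[-1.5,0,0],"delta_rot":[0,0,0],"grip":255},
    {"travel":[-3.5,0,0],"delta_rot":[0,0,0],"grip":255},
    {"travel":[-4,0,0],"delta_rot":[0,0,0],"grip":255},
    {"travel":[-3,0,0],"delta_rot":[0,0,0],"grip":255},
    {"travel":[0,-1,2.1],"delta_rot":[0,0,0],"grip":255},
    {"travel":[0,-2,4.2],"delta_rot":[0,0,0],"grip":255},
    {"travel":[0,-2,4.2],"delta_rot":[0,0,0],"grip":255},
    {"travel":[0,-2,4.2],"delta_rot":[0,0,0],"grip":255},
    {"travel":[0,-2,4.2],"delta_rot":[0,0,0],"grip":255},
    {"travel":[0,-2,4.2],"delta_rot":[0,0,0],"grip":255}
  ]
}}

```text
t: 11.58
eef_pos: [0.5426, 0.0834, 0.1755]
tcp_rot: [0.5, -0.5, -0.5, -0.5]
force: [0.8, -0.7, -1.8]
width: 0.0342
```

Request:
{"name": "step_arm", "arguments": {
  "deltas": [
    {"travel":[0,-2,4.2],"delta_rot":[0,0,0],"grip":255},
    {"travel":[0,-2,4.2],"delta_rot":[0,0,0],"grip":255},
    {"travel":[0,-1.25,2.2],"delta_rot":[0,0,0],"grip":255},
    {"travel":[0,0,0],"delta_rot":[1,0,0],"grip":255},
    {"travel":[0,0,0],"delta_rot":[1,0,0],"grip":255},
    {"travel":[0,0,0],"delta_rot":[0.9,0,0],"grip":255},
    {"travel":[2,0,0],"delta_rot":[0,0,0],"grip":255},
    {"travel":[0,0,0],"delta_rot":[0,0,0],"grip":255},
    {"travel":[0,0,0],"delta_rot":[0,0,0],"grip":255}
  ]
}}

```text
t: 12.7
eef_pos: [0.5947, 0.1881, 0.1557]
tcp_rot: [-0.433, 0.559, 0.433, 0.559]
force: [-0.1, -0.5, -2.0]
width: 0.0343
```

Run:
```python
from h import *
print(jaw())
d=shot('side','s3'); w=shot('wrist','w3'); t=shot('top','t3')
for q in (d,w,t): print(proj(q,[[.594,.188,.06],jaw()[0]]))
u,v=proj(d,[[.594,.188,.06]])[0].astype(int)
u2,v2=proj(w,[[.594,.188,.08]])[0].astype(int)
a=cv2.resize(d['image'][v-80:v+40,u-50:u+50,::-1],(400,480),interpolation=cv2.INTER_CUBIC)
b=cv2.resize(w['image'][150:450,200:450,::-1],(400,480),interpolation=cv2.INTER_CUBIC)
cv2.imwrite('pics/c3.png',np.hstack([a,b])); print(u,v)
```

```text
(array([0.5947, 0.1881, 0.1557]), [[0.0, -0.968, 0.251], [-0.0, 0.251, 0.968], [-1.0, -0.0, -0.0]], np.float64(75.49), array([ 0.178,  0.447,  0.009,  1.133, -0.   ,  0.431]), 0.034256474910312175, 12.7, array([-0.1, -0.5, -2. ]))
[[250.76751809 276.84610641]
 [246.4855333  238.33760844]]
[[325.0122284  248.71330308]
 [326.33625099 337.46661236]]
[[250.1627256  223.80068222]
 [244.72586198 217.27618282]]
250 276
```

View pics/c3.png

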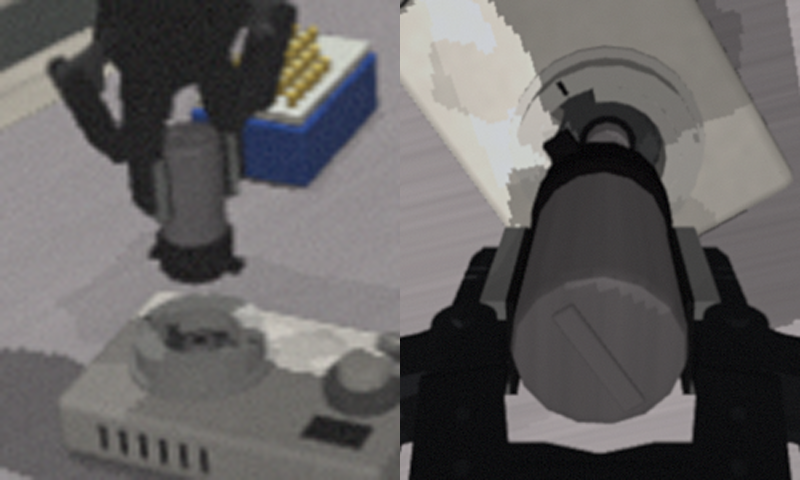

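The tube is gripped upright above the socket. In the wrist pane the ridge runs (563,312) to (643,402), the collar spans about x 510 to 703 with its near edge at y≈47, and the slot mark is at (563,88).

Run:
```python
from h import *
w=load('w3'); c=lambda x,y:(200+(x-400)/1.6-.2,150+y/1.6-.2); ic=lambda p:(p-[200,150])*1.6+[400,0]
P=pix2plane(w,[c(563,312),c(643,402),c(548,147),c(563,88)],[.181,.181,.105,.06])
print(P.round(4),'ridge',ang(P[1],P[0]),P[:2].mean(0))
# top ellipse: left 512,right 687,  top edge 275, bottom 425
E=pix2plane(w,[c(512,347),c(687,347),c(600,275),c(600,423)],[.18]*4);print(E.round(4),E.mean(0))
S=np.array([.5947,.188])
for s in (S,S+[0,.002],S+[.003,0]):
  th=np.radians([0,45,90,135,180,225,270,315]); print(ic(proj(w,np.c_[s[0]+.036*np.cos(th),s[1]+.036*np.sin(th),th*0+.06])).round(0).tolist(), 'mark',ic(proj(w,[[s[0]-.032*np.cos(.297),s[1]-.032*np.sin(.297),.06]])))
```

```text
[[0.5804 0.1844 0.181 ]
 [0.6035 0.1941 0.181 ]
 [0.5714 0.1776 0.105 ]
 [0.5641 0.1815 0.06  ]] ridge 22.786130520574503 [0.59193774 0.18921484 0.181     ]
[[0.5859 0.1728 0.18  ]
 [0.5942 0.2049 0.18  ]
 [0.5752 0.1927 0.18  ]
 [0.6071 0.1845 0.18  ]] [0.59060939 0.18872778 0.18      ]
[[623.0, 242.0], [680.0, 204.0], [693.0, 137.0], [651.0, 80.0], [576.0, 69.0], [517.0, 113.0], [510.0, 182.0], [554.0, 233.0]] mark [[555.1203929   89.47898291]]
[[628.0, 241.0], [685.0, 203.0], [698.0, 136.0], [656.0, 78.0], [581.0, 68.0], [522.0, 112.0], [515.0, 180.0], [559.0, 232.0]] mark [[560.36604157  88.15498476]]
[[625.0, 249.0], [682.0, 211.0], [695.0, 145.0], [652.0, 87.0], [578.0, 77.0], [520.0, 121.0], [512.0, 189.0], [556.0, 240.0]] mark [[557.31937428  97.1909502 ]]
```

Run:
```python
from h import *
d=load('s3'); t=load('t3'); th=np.linspace(0,6.28,60)
def mk(q,u0,v0,w,h,k,S,Tb):
    im=cv2.resize(q['image'][v0:v0+h,u0:u0+w,::-1],None,fx=k,fy=k,interpolation=cv2.INTER_CUBIC)
    def circ(c,r,z,col):
        p=(proj(q,np.c_[c[0]+r*np.cos(th),c[1]+r*np.sin(th),th*0+z])-[u0,v0]+.5)*k-.5
        cv2.polylines(im,[np.round(p*16).astype(np.int32)],True,col,1,cv2.LINE_AA,4)
    circ(S,.036,.06,(0,255,0)); circ(S,.0225,.06,(0,255,0)); circ(Tb,.020,.1025,(0,0,255));circ(Tb,.020,.122,(0,0,255)); circ(Tb,.018,.180,(0,255,255))
    for z,r,c,col in((.06,.036,S,(0,255,0)),(.1055,.026,Tb,(0,0,255))):
        a=np.radians(17); e=[[c[0]+s*r*np.cos(a),c[1]+s*r*np.sin(a),z] for s in(-1,1)]
        for p in (proj(q,e)-[u0,v0]+.5)*k-.5: cv2.circle(im,tuple(int(x) for x in p),3,col,-1)
    return im
cv2.imwrite('pics/c4.png',np.hstack([mk(d,215,205,75,100,6,(.5947,.1885),(.592,.189)),mk(d,215,205,58,100,6,(-.5,-.5),(-.5,-.5))]))
```

```text
(no output)
```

View pics/c4.png

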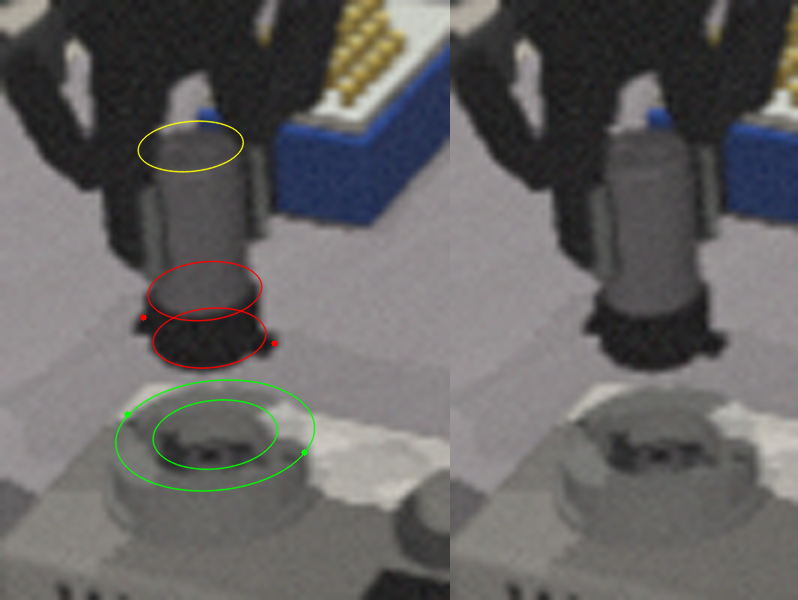

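Relative to the socket the tube is centred within about 2 mm. Lugs and ridge read about 22.5° against slots at 17°, so I turn another 5.5° and lower.

Request:
{"name": "step_arm", "arguments": {
  "deltas": [
    {"travel":[1.5,0,0.05],"delta_rot":[1,0,0],"grip":255},
    {"travel":[1.5,0,0],"delta_rot":[0.1,0,0],"grip":255},
    {"travel":[0.9,0,0],"delta_rot":[0,0,0],"grip":255},
    {"travel":[0.3,0,0],"delta_rot":[0,0,0],"grip":255},
    {"travel":[0.2,0,0],"delta_rot":[0,0,0],"grip":255},
    {"travel":[0,0,0],"delta_rot":[0,0,0],"grip":255}
  ]
}}

```text
t: 13.6
eef_pos: [0.5951, 0.1887, 0.1114]
tcp_rot: [-0.406, 0.579, 0.406, 0.579]
force: [0.3, 1.2, -1.9]
width: 0.0346
```

Request:
{"name": "step_arm", "arguments": {
  "deltas": [
    {"travel":[0.2,0,0],"delta_rot":[0,0,0],"grip":255},
    {"travel":[0.2,0,0],"delta_rot":[0,0,0],"grip":255},
    {"travel":[0,0,0],"delta_rot":[0,0,0],"grip":255}
  ]
}}

```text
t: 13.98
eef_pos: [0.5952, 0.1887, 0.1078]
tcp_rot: [-0.406, 0.579, 0.405, 0.58]
force: [0.3, 0.4, 3.3]
width: 0.0343
```

Request:
{"name": "step_arm", "arguments": {
  "deltas": [
    {"travel":[0.3,0,0],"delta_rot":[0,0,0],"grip":255},
    {"travel":[0.3,0,0],"delta_rot":[0,0,0],"grip":255},
    {"travel":[0,0,0],"delta_rot":[0,0,0],"grip":255}
  ]
}}

```text
t: 14.35
eef_pos: [0.5952, 0.1887, 0.1016]
tcp_rot: [-0.406, 0.579, 0.405, 0.58]
force: [-0.7, 0.3, 6.4]
width: 0.0343
```

Lugs are in the slots and the coupling is compressing. Continue to the bottom.

Request:
{"name": "step_arm", "arguments": {
  "deltas": [
    {"travel":[0.2,0,0],"delta_rot":[0,0,0],"grip":255},
    {"travel":[0.2,0,0],"delta_rot":[0,0,0],"grip":255},
    {"travel":[0.1,0,0],"delta_rot":[0,0,0],"grip":255},
    {"travel":[0,0,0],"delta_rot":[0,0,0],"grip":255}
  ]
}}

```text
t: 14.85
eef_pos: [0.5954, 0.1887, 0.0994]
tcp_rot: [-0.406, 0.578, 0.405, 0.58]
force: [-4.5, -1.2, 19.0]
width: 0.0342
```

Request:
{"name": "step_arm", "arguments": {
  "deltas": [
    {"travel":[0,0,0],"delta_rot":[1,0,0],"grip":255},
    {"travel":[0,0,0],"delta_rot":[1,0,0],"grip":255},
    {"travel":[0,0,0],"delta_rot":[1,0,0],"grip":255},
    {"travel":[0,0,0],"delta_rot":[1,0,0],"grip":255},
    {"travel":[0,0,0],"delta_rot":[0,0,0],"grip":255}
  ]
}}

```text
t: 15.48
eef_pos: [0.5955, 0.1897, 0.0994]
tcp_rot: [-0.299, 0.639, 0.299, 0.642]
force: [-4.9, 2.0, 18.7]
width: 0.0339
```

Run:
```python
from h import *
print(jaw(), status.state()['ft_torque'].round(2))
```

```text
(array([0.5955, 0.1897, 0.0994]), [[0.003, -0.766, 0.642], [0.002, 0.642, 0.766], [-1.0, -0.001, 0.004]], np.float64(50.02), array([ 0.179,  0.485, -0.075,  1.006,  0.002,  0.877]), 0.03392283077856944, 15.475, array([-4.9,  2. , 18.7])) [0.36 1.17 0.14]
```

Request:
{"name": "step_arm", "arguments": {
  "deltas": [
    {"travel":[0,0,0],"delta_rot":[1,0,0],"grip":255},
    {"travel":[0,0,0],"delta_rot":[1,0,0],"grip":255},
    {"travel":[0,0,0],"delta_rot":[1,0,0],"grip":255},
    {"travel":[0,0,0],"delta_rot":[1,0,0],"grip":255},
    {"travel":[0,0,0],"delta_rot":[1,0,0],"grip":255},
    {"travel":[0,0,0],"delta_rot":[1,0,0],"grip":255},
    {"travel":[0,0,0],"delta_rot":[1,0,0],"grip":255},
    {"travel":[0,0,0],"delta_rot":[1,0,0],"grip":255},
    {"travel":[0,0,0],"delta_rot":[1,0,0],"grip":255},
    {"travel":[0,0,0],"delta_rot":[0,0,0],"grip":255}
  ]
}}

```text
t: 16.73
eef_pos: [0.5948, 0.1896, 0.0994]
tcp_rot: [-0.03, 0.706, 0.032, 0.707]
force: [-6.1, 1.6, 20.3]
width: 0.0342
```

Run:
```python
from h import *
print(jaw(), status.state()['ft_torque'].round(2))
```

```text
(array([0.5948, 0.1896, 0.0994]), [[0.002, -0.088, 0.996], [0.002, 0.996, 0.088], [-1.0, 0.002, 0.002]], np.float64(5.04), array([ 0.179,  0.485, -0.076,  1.007,  0.002,  1.662]), 0.03416791012265758, 16.725, array([-6.1,  1.6, 20.3])) [0.22 1.64 0.26]
```

Request:
{"name": "step_arm", "arguments": {
  "deltas": [
    {"travel":[0,0,0],"delta_rot":[1,0,0],"grip":255},
    {"travel":[0,0,0],"delta_rot":[1,0,0],"grip":255},
    {"travel":[0,0,0],"delta_rot":[1,0,0],"grip":255},
    {"travel":[0,0,0],"delta_rot":[0,0,0],"grip":255}
  ]
}}

```text
t: 17.23
eef_pos: [0.5945, 0.1898, 0.0994]
tcp_rot: [0.062, 0.704, -0.06, 0.705]
force: [-7.6, 0.8, 19.9]
width: 0.0341
```

Run:
```python
from h import *
print(jaw(), status.state()['ft_torque'].round(2))
```

```text
(array([0.5945, 0.1898, 0.0994]), [[0.002, 0.173, 0.985], [0.002, 0.985, -0.173], [-1.0, 0.003, 0.001]], np.float64(-9.95), array([ 0.18 ,  0.485, -0.076,  1.008,  0.002,  1.924]), 0.03412308697017966, 17.225, array([-7.6,  0.8, 19.9])) [0.42 1.79 0.3 ]
```

Request:
{"name": "step_arm", "arguments": {
  "deltas": [
    {"travel":[0,0,0],"delta_rot":[0.8,0,0],"grip":255},
    {"travel":[0,0,0],"delta_rot":[0.8,0,0],"grip":255},
    {"travel":[0,0,0],"delta_rot":[0,0,0],"grip":255}
  ]
}}

```text
t: 17.6
eef_pos: [0.5944, 0.1899, 0.0994]
tcp_rot: [0.111, 0.698, -0.109, 0.699]
force: [-7.9, 1.8, 20.5]
width: 0.0341
```

Run:
```python
from h import *
print(jaw(), status.state()['ft_torque'].round(2))
```

```text
(array([0.5944, 0.1899, 0.0994]), [[0.001, 0.308, 0.951], [0.002, 0.951, -0.308], [-1.0, 0.003, 0.001]], np.float64(-17.93), array([ 1.800e-01,  4.850e-01, -7.600e-02,  1.008e+00,  2.000e-03,
        2.063e+00]), 0.0340591719967942, 17.6, array([-7.9,  1.8, 20.5])) [0.46 1.87 0.31]
```

Request:
{"name": "step_arm", "arguments": {
  "deltas": [
    {"travel":[0,0,0],"delta_rot":[0.8,0,0],"grip":255},
    {"travel":[0,0,0],"delta_rot":[0,0,0],"grip":255}
  ]
}}

```text
t: 17.85
eef_pos: [0.5945, 0.1901, 0.0993]
tcp_rot: [0.135, 0.694, -0.133, 0.695]
force: [-7.3, 1.4, 20.7]
width: 0.0343
```

Run:
```python
from h import *
print(jaw(), status.state()['ft_torque'].round(2))
```

```text
(array([0.5945, 0.1901, 0.0993]), [[0.002, 0.372, 0.928], [0.003, 0.928, -0.372], [-1.0, 0.003, 0.001]], np.float64(-21.86), array([ 1.800e-01,  4.850e-01, -7.600e-02,  1.007e+00,  2.000e-03,
        2.132e+00]), 0.034271667560945976, 17.85, array([-7.3,  1.4, 20.7])) [0.65 1.68 0.83]
```

Request:
{"name": "step_arm", "arguments": {
  "deltas": [
    {"travel":[0,0,0],"delta_rot":[0.3,0,0],"grip":255},
    {"travel":[0,0,0],"delta_rot":[0,0,0],"grip":255}
  ]
}}

```text
t: 18.1
eef_pos: [0.5945, 0.1901, 0.0993]
tcp_rot: [0.143, 0.692, -0.142, 0.693]
force: [-7.8, 1.2, 20.6]
width: 0.0343
```

Run:
```python
from h import *
print(jaw(), status.state()['ft_torque'].round(2))
w=shot('wrist','w5'); s=shot('side','s5')
b=cv2.resize(w['image'][150:450,200:450,::-1],(400,480),interpolation=cv2.INTER_CUBIC)
a=cv2.resize(s['image'][200:320,200:300,::-1],(400,480),interpolation=cv2.INTER_CUBIC)
cv2.imwrite('pics/c5.png',np.hstack([a,b]))
```

```text
(array([0.5945, 0.1901, 0.0993]), [[0.002, 0.395, 0.919], [0.002, 0.919, -0.395], [-1.0, 0.003, 0.001]], np.float64(-23.25), array([ 1.800e-01,  4.850e-01, -7.600e-02,  1.007e+00,  2.000e-03,
        2.157e+00]), 0.03432470727235678, 18.1, array([-7.8,  1.2, 20.6])) [0.47 1.74 1.52]
```

View pics/c5.png

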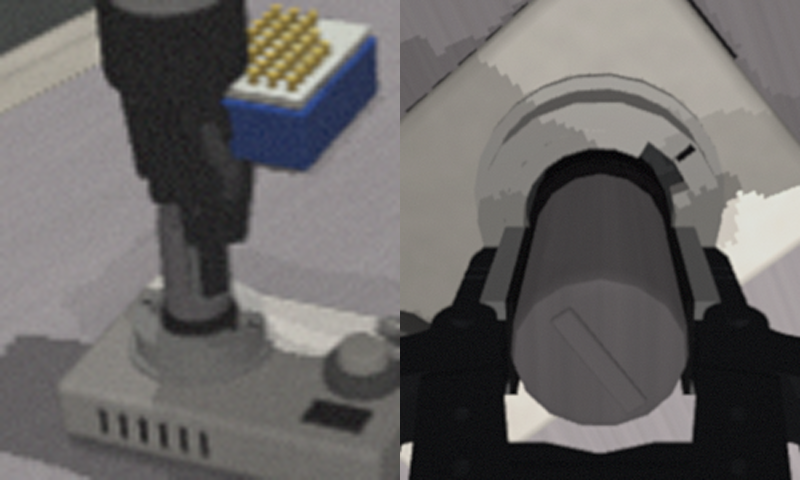

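The tube is in the socket with only the foot's top showing. The ridge has the same place in the gripper view as before ((558,312) to (645,402)), so nothing slipped, and the torque shows the hard stop. The button is up and the box is in place. I'll do a one-row steadiness check, then hand in.

Request:
{"name": "step_arm", "arguments": {
  "deltas": [
    {"travel":[0,0,0],"delta_rot":[0,0,0],"grip":255},
    {"travel":[0,0,0],"delta_rot":[0,0,0],"grip":255}
  ]
}}

```text
t: 18.45
eef_pos: [0.5945, 0.1901, 0.0993]
tcp_rot: [0.143, 0.692, -0.141, 0.693]
force: [-7.0, 1.7, 20.5]
width: 0.0345
```

Run:
```python
from h import *
print(jaw(), status.state()['ft_torque'].round(2)); print(order.sign_off())
```

```text
(array([0.5945, 0.1901, 0.0993]), [[0.002, 0.395, 0.919], [0.002, 0.919, -0.395], [-1.0, 0.003, 0.001]], np.float64(-23.24), array([ 1.800e-01,  4.850e-01, -7.600e-02,  1.007e+00,  2.000e-03,
        2.156e+00]), 0.034452068010171116, 18.45, array([-7. ,  1.7, 20.5])) [0.47 1.72 1.52]
the job is handed in; nothing more can be done
None
```

I pressed the button until it bottomed (about 20 N against its 5 N spring) and let it come up. I then gripped the tube at 90 N, stood it in the socket with its lugs in the slots, and pushed it down until the coupling bottomed. Last, I turned it about 93° clockwise to the hard stop. The job was handed in at 18.5 s, still gripping and pushing.

**Last checks:**
- The pose was steady, with the tool upright to about 0.2°.
- The downward push was about 20 N. The TCP sat at 0.0993 m against about 0.0987 m expected for fully in, within my uncertainty of the grip height.
- The torque about the vertical rose from 0.3 to 1.5 N m over the last few degrees, which shows the stop. The ridge on the tube's top had not moved in the gripper, so nothing slipped.
- The last pictures showed the button up. I saw no bystander disturbed, though they did not cover the whole bench.

**What disagreed:** the lug angle read about 31° before the grasp, but was about 5.5° more when looked at in the grip. I corrected for that before inserting the tube. The finger opening read 34 mm on the 36 mm tube, and I did not look into why.

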